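Fit the retaining clip on a lathe lever's pivot pin

ROBOT

A 7-joint arm with a two-finger parallel gripper is mounted at the origin on the work surface. World frame = base frame: x ahead of the robot, y to its left, z up, the work surface at z = 0. Lengths are in m, angles in rad, forces in N, time in s.
With the tool pointing down it reaches from about 0.425 to 1.025 m from the base axis. Payload 3.6 kg.
Tool frame: the origin (TCP) lies on the centre line of the jaws, within the pads' length; the fingertips stand 25 mm ahead of it and the grasp point (between the pads) lies 6 mm ahead of it; x points along the fingers, y is the direction in which the jaws open and shut, and the axes are right-handed (so a half turn about x gives the same grasp; the last joint's range is limited). The gripper opens to 85 mm and grips with 20 to 120 N. Pads are 22 mm wide; open, the fingers measure 114 mm over their backs; the gripper's body (76 mm by 85 mm) begins 54 mm behind the grasp point. The pads swing forward as they close: fully open they stand 13 mm farther back than shut.
Start: joints at [1.214, 0.591, 0.048, 1.609, -0.033, 0.943, -0.034], TCP at [0.189, -0.7, 0.256] pointing down, gripper open.
Joint ranges: [-2.69, 2.69], [-0.47, 2.24], [-1.27, 1.36], [0.19, 2.51], [-1.53, 4.68], [0.08, 2.07], [-3.09, 3.09]. Speed limits (rad/s): [2.57, 2.57, 3.14, 3.14, 3.14, 3.14, 3.14].

INTERFACE

Orientations are given as a rotation vector (axis times angle).
In Python, from rig import monitor, viewer, arm gives the robot as it stands.
- The arm moves only by the tool arm_command, never from a script. Its arguments are lists of equal length, an entry for each row: "offset": the shift along the tool's x, y, z in cm, a list of three; "turn": the turn about the tool's x in rad. A call has 1 to 8 rows; each row is the pose to reach, as a shift and turn from the pose commanded when the call began, along the tool's axes at that moment; what a row does not reach only later rows make up. A row lasts 1/8 s, in which the tool goes at most 62.5 mm and 10.7 degrees, less where a joint would pass 70% of its speed; a pose out of reach is approached as far as the arm can. A call with a gripper value outside its range is refused whole. "claw" is the closure, from 0 (fully open) to 1 (shut), set as the call begins (left out, the last holds). The fingers move at their own pace and stop on an object; the grip force is fixed at half the most. Time passes only in rows, so rows that repeat a pose let the fingers close. It gives the time, the measured TCP pose, the force and the opening at its end, in the units of the state.
- monitor.observe(): the state, without advancing time (a new reading comes with each control period).
- viewer.grab_frame(name): name is "side" or "top"; returns a dict with "frame" (480x640x3 uint8, red, green, blue), "fx", "fy", "cx", "cy" (pixels), "extrinsics" (4x4, takes a point from camera to world coordinates). Camera axes: x right, y down, z forward; pixel columns grow to the right and rows downward; lengths in m; the calibration is good to about 2 mm. A picture is of the moment at which its call begins. There is no depth.
- arm.job_done(): hands the job in, once; it reports no verdict.
The state is a dict: "t": time; "joint_pos": joint angles; "qvel": joint speeds; "joint_torque": joint torques, N m; "tcp_pos": TCP position; "tool_rot": TCP orientation; "ft_force": force on the tool from outside, world axes, zero at the start; "wrist_torque": the same for the moment, N m; "finger_gap": opening from 0.0 (shut) to 1.0 (fully open).
Only numpy, scipy, OpenCV 4.12 (cv2) and the standard library are available. Lean on these libraries where they do the work, as an engineer would, in place of code of your own. Each camera call takes 0.05 s, during which the arm holds its last target. There are 200 camera calls.

TASK

Draw the clip fork out of its wooden stand, lay it flat on the bench and let go, then take it again across its handle. With the fork held level, push the split steel clip along the bracket's deck into the pin's groove until it snaps fully home; never touch the clip with the fingers, and do not ram it once it is in. Finally lay the fork flat on the bench and let go, leaving the bowl, tin and mallet where they are.

Things in the scene. Friction and masses are not known exactly. Their poses are not given: they have to be found in the camera images.
- bracket: Grey bracket with a flat dark steel deck, fixed. Origin: at bench level on the pin's axis, z up; x runs from the clip's side to the pin and on to the lever. Deck top 50 mm up, from x = -120 to 45 mm, y = -50 to 50 mm. Base plate x = -130 to 70, y = -55 to 55 mm. The lever (38 mm high) reaches x = 155 mm.
- pin (a point): Point on the upright pin's axis at the level of the deck's top, axes as the bracket's. The pin's groove, 24 mm in diameter and 12 mm high, begins at the deck; above it is a head 32 mm in diameter, its top 27 mm above the deck.
- clip: Loose split steel clip lying flat on the deck, 61 x 60 mm, about 160 g. Origin: on its underside, the point that meets pin when home; x points out of its mouth towards the pin. Two sprung arms 8 mm thick end in round noses (radius 5 mm, centres at x = 8, y = +-15 mm): gap 20 mm, must spread to 24 mm. This takes about 8 to 20 N along x, then the force drops and the clip jumps home.
- heel (a point): Middle of the rear end of the clip's heel, x = -48 mm on the clip, 7 mm above its underside; axes as the clip's. The heel, 24 mm wide, projects 16 mm back from the middle of the clip's back; on either side of it lie flat rear shoulders at clip x = -32 mm, out to y = +-30 mm. Back and heel are 14 mm thick in z.
- fork: Fork tool, 200 mm long, about 160 g; starts upright in the stand, tines down. Origin: midway between the two tine tips; z runs up along the handle, y across the fork. Tines 42 mm long, 9 mm wide, 10 mm thick (x), gap 30 mm: they fit round the clip's heel, tips on its shoulders. Fork 48 mm wide. Lying flat, its long axis is 10 mm above the bench, tines level.
- handle (a point): Middle of the fork's straight wooden handle, at z = 152 mm on the fork, axes as the fork's. The handle is 95 mm long (fork z = 105 to 200 mm), 26 mm wide in y, 20 mm thick in x; between it and the fork is a flat neck 18 mm wide and 10 mm thick.
- stand: Dark wooden stand, fixed, 70 mm high; upper block 40 mm (x) by 78 mm (y), foot 75 by 105 mm. Origin: centre of its underside, z up. Its open-topped slot, 16 mm in x by 54 mm in y, 58 mm deep, has its floor 12 mm above the bench; the tine tips stand on it, fork y along the stand's y.
- bowl: Turned wooden bowl, rim 120 mm across, 50 mm high, bystander; origin at the centre of its underside.
- tin: Steel tin, 72 mm in diameter, 60 mm high, bystander; origin at the centre of its underside.
- mallet: Turned wooden mallet standing on its head, 76 mm in diameter, 200 mm high, bystander; origin at the centre of its underside.
Things that resemble listed ones, but are neither listed nor needed, are in the scene too. There is more than one size of the fork; the job needs the middle-sized.

How it is judged:
On the way, in this order (a step that is already met when the one before it is completed fails the run):
1. the fork lies flat on the bench, let go (angle between fork's own z axis and vertical between 1.42 and 1.72 rad and height (world z) of fork below 0.025 m and contact force between fork and the fingers below 0.2 N and linear speed of fork below 0.03 m/s), for 0.2 s.
2. the fork, held again and about level, pushes the clip's noses against the pin (contact force between the fingers and fork above 2 N and angle between fork's own z axis and vertical between 1.3 and 1.84 rad and contact force between fork and clip above 2 N and contact force between clip and bracket above 2 N and horizontal distance between clip and pin between 0.004 and 0.022 m).
3. the clip is snapped home in the groove (horizontal distance between clip and pin below 0.003 m and z of clip in the frame of bracket below 0.054 m and angle between clip's own z axis and vertical below 0.12 rad), for 0.2 s.
At the end, for the whole second after the job is handed in: The clip lies flat on the deck, fully in the groove (its origin within 3 mm of the pin's axis, seen from above); the fork lies flat on the bench (long axis within about 8 degrees of level, tips less than 25 mm up), released and at rest (all of step 1 and all of step 3 and linear speed of clip below 0.02 m/s); the robot touches nothing.
It fails at once if the gripper's fingers touch the clip (contact force between the fingers and clip above 0.5 N).
It fails at once if the clip is rammed (more than 60 N from the fork) (contact force between fork and clip above 60 N).
It fails at once if the bowl, tin or mallet is moved by more than 30 mm (distance of any of bowl, tin, mallet from where it was at the start of the episode above 0.03 m).
It also fails if it takes over 72 s, if anything falls off the work surface, if the arm or the gripper's body presses on something with over 40 N, if the wrist force passes 120 N, or if a joint passes its speed limit or range.

## Working session

There is one attempt and no reset: what is moved stays moved. The work goes in short steps, Python scripts to look and compute and a tool call to move; the robot and the scene stay as the last step left them, time stands still between calls to the robot, and variables do not carry over. Pictures are saved under pics/ and viewed, about 8 in all and at most 12, crops included, and the job is handed in when it is done.

Besides the shell and the picture viewer there is one more tool, called after ">>>" as name(argument=value, ...), one argument or row to a line, values as JSON. arm_command: Moves the arm, as the interface text tells. Its arguments: {"type":"object","properties":{"offset":{"type":"array","items":{"type":"array","items":{"type":"number"}}},"turn":{"type":"array","items":{"type":"number"}},"claw":{"type":"number"}},"required":["offset","turn"]}

```bash
mkdir -p pics; ls; cat > h.py <<'E'
import numpy as np, cv2
from scipy.spatial.transform import Rotation as R
from rig import monitor, viewer, arm
def grab(n,save=None):
    d=viewer.grab_frame(n)
    if save: cv2.imwrite(f'pics/{save}.png',d['frame'][:,:,::-1])
    return d
def ray(d,u,v):
    E=np.array(d['extrinsics']); r=E[:3,:3]@np.array([(u-d['cx'])/d['fx'],(v-d['cy'])/d['fy'],1]); return E[:3,3],r/np.linalg.norm(r)
def plane(d,u,v,z):
    o,r=ray(d,u,v); return o+r*(z-o[2])/r[2]
def proj(d,p):
    E=np.array(d['extrinsics']); q=E[:3,:3].T@(np.asarray(p)-E[:3,3]); return np.array([d['fx']*q[0]/q[2]+d['cx'],d['fy']*q[1]/q[2]+d['cy']])
def tri(d1,p1,d2,p2):
    o1,r1=ray(d1,*p1);o2,r2=ray(d2,*p2)
    s=np.linalg.lstsq(np.c_[r1,-r2],o2-o1,rcond=None)[0]; a=o1+s[0]*r1;b=o2+s[1]*r2
    return (a+b)/2,np.linalg.norm(a-b)
def totool(p):
    "world target TCP pos -> tool-axis shift in cm"
    s=monitor.observe(); return R.from_rotvec(s['tool_rot']).inv().apply(np.asarray(p)-s['tcp_pos'])*100
E
python3 - <<'E'
from h import *
np.set_printoptions(precision=4,suppress=True)
import pickle
t=grab('top','top0'); s=grab('side','side0'); pickle.dump((t,s),open('f0.pkl','wb'))
for d in(t,s): print(d['fx'],d['fy'],d['cx'],d['cy']);print(np.array(d['extrinsics']))
st=monitor.observe();print(st);print(R.from_rotvec(st['tool_rot']).as_matrix())
E
```

```text
pics
507.0282878088788 507.0282878088788 314.33602382397453 232.57116121013425
[[-0.019  -0.9945  0.103   0.4557]
 [-0.9998  0.0196  0.0049  0.0505]
 [-0.0069 -0.1029 -0.9947  1.27  ]
 [ 0.      0.      0.      1.    ]]
478.2192811812244 478.2192811812244 319.23644735552153 237.17792933563038
[[-0.9999  0.0116  0.0046  0.5667]
 [ 0.0016  0.4832 -0.8755  0.9924]
 [-0.0124 -0.8754 -0.4832  0.6312]
 [ 0.      0.      0.      1.    ]]
{'t': 0.1, 'joint_pos': array([ 1.2135,  0.5921,  0.0483,  1.6097, -0.0333,  0.9427, -0.0337]), 'qvel': array([ 0.0003, -0.0009,  0.0001, -0.004 ,  0.0011,  0.0006,  0.0009]), 'joint_torque': array([  0.0048, -54.9996,   1.553 , -19.8826,   0.0097,   0.0037,
        -0.    ]), 'tcp_pos': array([ 0.1889, -0.6993,  0.2552]), 'tool_rot': array([ 2.081 ,  0.2783, -2.0818]), 'ft_force': array([-0.6918,  0.713 , -0.1551]), 'wrist_torque': array([-0.0182,  0.0001,  0.0155]), 'finger_gap': 1.0018573212022048}
[[-0.0007  0.2608 -0.9654]
 [ 0.0019 -0.9654 -0.2608]
 [-1.     -0.0021  0.0001]]
```

View pics/top0.png

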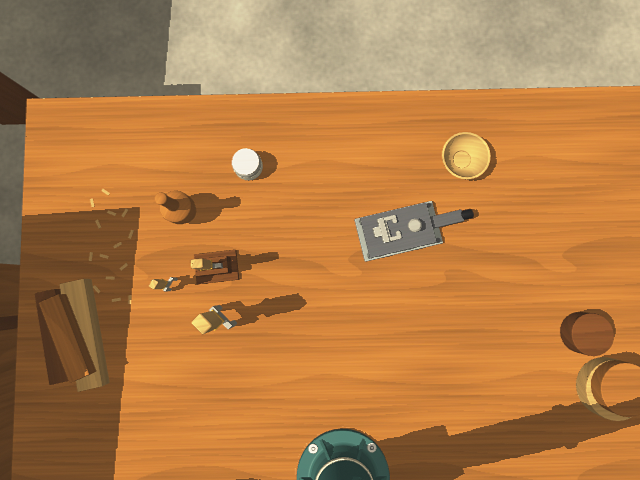

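View pics/side0.png

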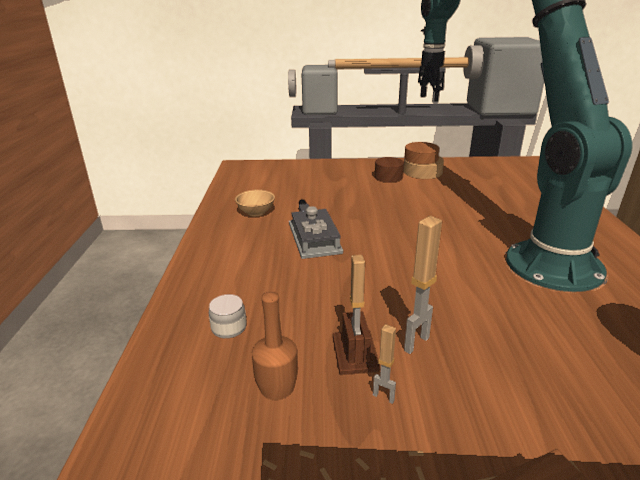

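Top view: pin at about (415,226), with the clip left of it at (387,229) and the lever to the right at (468,214). The stand holds the middle fork, whose handle top is at (198,264); the small fork is at (158,284) and the large one at (207,320). In the side view the stand fork is at (357,280) and the bracket at (315,228). Next I'll enlarge both areas.

```bash
python3 - <<'E'
from h import *
import pickle
t,s=pickle.load(open('f0.pkl','rb'))
def c(d,x,y,w=100,h=75):
    return cv2.resize(d['frame'][y:y+h,x:x+w,::-1],None,fx=4,fy=4,interpolation=cv2.INTER_CUBIC)
cv2.imwrite('pics/crops0.png',np.vstack([np.hstack([c(t,350,190),c(s,270,190)]),np.hstack([c(t,160,235),cv2.resize(s['frame'][240:390,300:500,::-1],None,fx=2,fy=2,interpolation=cv2.INTER_CUBIC)])]))
E
```

```text
(no output)
```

View pics/crops0.png

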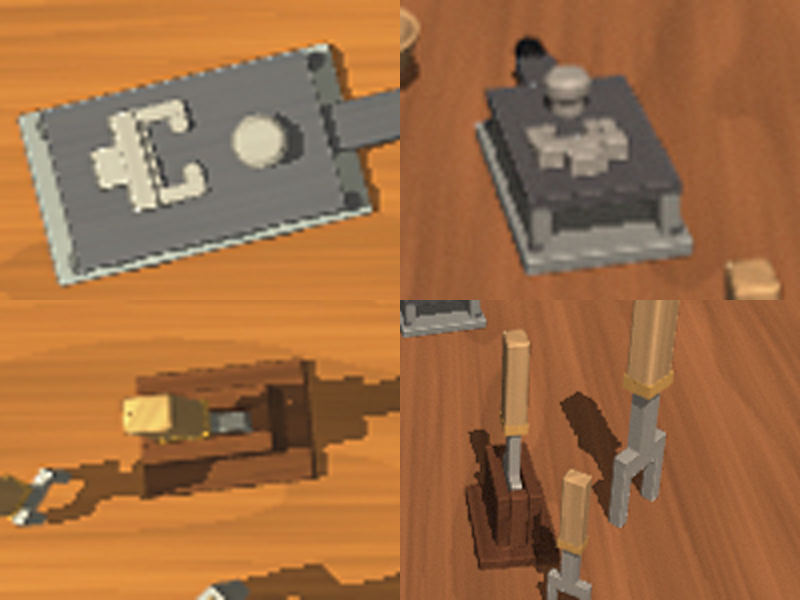

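The crops show the clip with its heel to the left at crop (97,165), its mouth facing the pin, and the pin head at (260,140). The fork's handle top face is at crop (148,414), with its wide side along the stand's long axis, which is roughly world y. Next I'll measure these with masks.

```bash
cat > m.py <<'E'
from h import *
def clipmask(d,box):
    x,y,w,h=box; a=d['frame'][y:y+h,x:x+w].astype(int); r,g,b=a[...,0],a[...,1],a[...,2]
    return ((r>150)&(r-b>8)&(r-b<60)&(r-g<25)).astype(np.uint8)
def comps(m,box):
    n,l,st,c=cv2.connectedComponentsWithStats(m)
    return [(st[i,4],c[i]+box[:2],np.argwhere(l==i)[:,::-1]+box[:2]) for i in range(1,n) if st[i,4]>15]
E
python3 - <<'E'
from m import *
import pickle
np.set_printoptions(precision=4,suppress=True)
t,s=pickle.load(open('f0.pkl','rb'))
box=(350,190,100,75)
for a,c,p in comps(clipmask(t,box),box): print('top',a,c,p.min(0),p.max(0))
f=t['frame']
for q in [(380,230),(415,225),(357,225),(370,240),(440,210),(197,263),(190,263)]: print(q,f[q[1],q[0]])
print('pin head', plane(t,350+260/4-.4,190+140/4-.4,.077))
# side: head and handle top
print('handle top top-view', plane(t,196.7,263.2,.212))
# tri
print(tri(t,(196.7,263.2),s,(300+516/2,240+(338-300)/2)))
b=(180,245,40,30); a=f[245:275,180:220].astype(int); m=((a[...,0]>200)&(a[...,1]>160)).astype(np.uint8)
for ar,c,p in comps(m,b):
    print('handle',ar,c,cv2.minAreaRect(p.astype(np.float32)),p.min(0),p.max(0))
print(np.array2string(a[10:26,8:34,2]))
E
```

```text
top 281 [383.1281 227.4733] [373 215] [396 242]
top 312 [375.5737 242.8846] [355 218] [442 260]
top 130 [413.8923 224.8154] [408 219] [420 231]
top 59 [395.7627 235.8983] [390 231] [400 240]
(380, 230) [230 225 200]
(415, 225) [214 203 176]
(357, 225) [181 185 166]
(370, 240) [117 115 110]
(440, 210) [220 139  63]
(197, 263) [234 189 105]
(190, 263) [215 142  68]
pin head [ 0.5935 -0.1812  0.077 ]
handle top top-view [0.5057 0.3025 0.212 ]
(array([0.3721, 0.3604, 0.2718]), np.float64(0.29793873129330006))
handle 93 [196.0753 263.043 ] ((196.0, 263.0), (8.0, 10.0), 90.0) [191 259] [201 267]
[[ 56  57  57  57  55  55  48  49  48  46  46  46  47  44  42  43  43  43
   43  43  44  44  44  44  43  44]
 [ 58  57  55  55  55  55  51  45  46  43  42  43  43  44  45  44  43  44
   43  45  44  44  43  44  43  46]
 [ 57  57  57  57  55  54  46  43  44  41  41  41  45  45  45  46  47  46
   47  46  45  40  40  39  41  44]
 [ 55  55  54  54  53  52  45  42  39  41  44  51  57  63  43  41  43  41
   46  48  48  49  48  49  50  48]
 [ 58  57  57  64  74  82  96  96  95  93  98  98 102  96  63  48  
[... 541 characters left out ...]
46  48  49
   48  49  48  49  48  44  59  75]
 [ 56  56  74 132 111 106 109 109 107 106 114 116 114 107  77  47  49  49
   49  49  50  49  48  46  58  73]
 [ 58  58  69 111 107 110 111 109 109 114 116 116 111 104  85  48  50  50
   50  50  50  50  48  45  51  74]
 [ 60  59  63  93 111 109 105 100 100 110 106 100  89  76  54  51  51  52
   50  51  51  50  50  47  53  81]
 [ 59  59  56  58  82  75  64  56  54  53  53  53  54  53  52  54  53  53
   53  53  52  52  54  63  36  45]
 [ 60  60  59  59  60  59  58  56  50  52  52  53  60  56  57  57  50  48
   48  61  55  42  42  36  37  40]
 [ 58  59  59  59  60  60  61  55  46  48  44  38  46  41  34  33  37  41
   46  50  48  48  50  49  49  48]]
```

```bash
python3 - <<'E'
from m import *
import pickle
np.set_printoptions(precision=4,suppress=True)
t,s=pickle.load(open('f0.pkl','rb'))
# handle top
def up(d,box,k=8):
    x,y,w,h=box; return cv2.resize(d['frame'][y:y+h,x:x+w],None,fx=k,fy=k,interpolation=cv2.INTER_CUBIC).astype(int)
def px(p,box,k=8): return (np.asarray(p,float)+.5)/k-.5+np.array(box[:2])
b=(180,250,26,22); a=up(t,b); m=(a[...,2]>82).astype(np.uint8)
cs,_=cv2.findContours(m,0,1); c=max(cs,key=cv2.contourArea); r=cv2.minAreaRect(c); bp=px(cv2.boxPoints(r),b)
W=np.array([plane(t,*p,.212) for p in bp]); print('handle rect',W[:,:2].tolist(),'ctr',W.mean(0),[np.linalg.norm(W[i]-W[i-1]) for i in range(4)])
print('tri',tri(t,bp.mean(0),s,(358,259)), 'proj side',proj(s,W.mean(0)))
# base plate direction: corners assumed z=.01
cr=np.array([[20,117],[328,43],[372,208],[65,283]])/4-.4+[350,190]
for z in(.006,.012):
    P=np.array([plane(t,*q,z) for q in cr]); print('base',z,P[:,:2].tolist(),[np.linalg.norm(P[i]-P[i-1]) for i in range(4)],'ctr',P.mean(0))
d=(P[1]-P[0]+P[2]-P[3])[:2]; yaw=np.arctan2(d[1],d[0]); print('yaw',yaw)
# pin head
b=(402,212,24,26);a=up(t,b); m=((a[...,0]>165)).astype(np.uint8)
cs,_=cv2.findContours(m,0,1); c=max(cs,key=cv2.contourArea); (cc,rr)=cv2.minEnclosingCircle(c); pt=px(cc,b); pin=plane(t,*pt,.075);print('pin px',pt,rr/8,'world',pin)
ctr=P.mean(0)[:2]; ux=np.array([np.cos(yaw),np.sin(yaw)]);uy=np.array([-ux[1],ux[0]]); print('pin from base',ctr+.03*ux)
# clip
b=(368,208,38,40);a=up(t,b); m=(a[...,2]>145).astype(np.uint8)
cs,_=cv2.findContours(m,0,1)
for c in cs:
    if cv2.contourArea(c)<400: continue
    q=px(c[:,0],b); Wc=np.array([plane(t,*p,.064)[:2] for p in q])-pin[:2]; L=np.c_[Wc@ux,Wc@uy]*1000
    print(cv2.contourArea(c)/64, L.min(0),L.max(0)); print(L[::12].astype(int).tolist())
E
```

```text
handle rect [[0.5144017374561158, 0.31735080036537494], [0.5161600151664009, 0.29275782598144884], [0.4974736303229733, 0.2909865339615147], [0.49571963513183026, 0.3155347611096956]] ctr [0.5059 0.3042 0.212 ] [np.float64(0.01877016104974182), np.float64(0.0246557484079257), np.float64(0.018770147946581595), np.float64(0.024610809723559245)]
tri (array([0.5058, 0.3049, 0.209 ]), np.float64(0.0005109078455033158)) proj side [357.7921 257.2389]
base 0.006 [[0.6191709931876404, -0.045070428871792564], [0.6622783224925488, -0.2401526163497532], [0.5575465260765586, -0.26311939492064856], [0.5144553414846958, -0.07023871057779368]] [np.float64(0.10769777210139964), np.float64(0.19978814206801163), np.float64(0.10722043694391918), np.float64(0.19763554483467294)] ctr [ 0.5884 -0.1546  0.006 ]
base 0.012 [[0.6183948801377722, -0.04461669722897947], [0.6612975822845999, -0.23877284465158277], [0.5570629396057323, -0.261630601700964], [0.5141763055342463, -0.06966550704835893]] [np.float64(0.1071865391071012), np.float64(0.19883976321019667), np.float64(0.10671146982269407), np.float64(0.196
[... 617 characters left out ...]
], [-63, 33], [-66, 32], [-66, 35], [-70, 36], [-74, 36], [-78, 35], [-79, 32], [-80, 29], [-78, 25], [-79, 21], [-80, 18], [-84, 17], [-88, 18], [-91, 18], [-95, 16], [-94, 13], [-95, 9], [-95, 5], [-94, 1], [-95, -1], [-92, -4], [-89, -5], [-85, -3], [-82, -4], [-79, -5], [-78, -9], [-79, -12], [-79, -16], [-77, -19], [-78, -23], [-75, -22], [-71, -21], [-68, -22], [-65, -21], [-65, -17], [-64, -14], [-66, -10], [-64, -6], [-66, -3], [-65, 0], [-65, 3], [-66, 7], [-64, 11], [-66, 14], [-65, 18], [-65, 21], [-66, 25], [-65, 28], [-62, 30], [-59, 27], [-55, 28], [-52, 27], [-48, 28], [-44, 27], [-45, 24], [-44, 20], [-41, 17], [-38, 17], [-35, 21], [-36, 25], [-35, 28], [-35, 32], [-37, 36]]
```

Two-view checks agree: the handle top triangulates to z = 0.209 (expected 0.212) with a 0.5 mm ray gap. In the bracket frame the clip sits at about x = -47.5 and y = +6.5 mm, with yaw near 0. Next, waypoints to get above the fork.

```bash
python3 - <<'E'
from h import *
import pickle
np.set_printoptions(precision=2,suppress=True)
t,s=pickle.load(open('f0.pkl','rb'))
print('large fork top',plane(t,205,321,.26), tri(t,(205,321),s,(430,219)))
print('small', tri(t,(155,283),s,(388,328)),'mallet',tri(t,(161,198),s,(271,295)))
for p in [(.4,-.55,.36),(.62,-.3,.38),(.6,.0,.38),(.506,.304,.38),(.506,.304,.30),(.506,.304,.196)]: print(p,totool(p))
E
```

```text
large fork top [0.39 0.27 0.26] (array([0.39, 0.27, 0.27]), np.float64(0.0061045990107380125))
small (array([0.47, 0.41, 0.15]), np.float64(0.0019634712091046386)) mallet (array([0.65, 0.38, 0.19]), np.float64(0.0021230517663993883))
(0.4, -0.55, 0.36) [-10.46  -8.92 -24.27]
(0.62, -0.3, 0.38) [-12.43 -27.32 -52.03]
(0.6, 0.0, 0.38) [-12.37 -56.81 -57.93]
(0.506, 0.304, 0.38) [-12.3  -88.61 -56.78]
(0.506, 0.304, 0.3) [ -4.3  -88.59 -56.78]
(0.506, 0.304, 0.196) [  6.1  -88.57 -56.78]
```

>>> arm_command(
  offset=[
    [-10.5,-9,-24],
    [-10.5,-9,-24],
    [-10.5,-9,-24],
    [-10.5,-9,-24],
    [-12.4,-27,-52],
    [-12.4,-27,-52],
    [-12.4,-27,-52],
    [-12.4,-27,-52],
  ],
  turn=[0,0,0,0,0.1,0.18,0.18,0.18],
  claw=0.35,
)

```text
t: 1.1
tcp_pos: [0.5478, -0.381, 0.3712]
tool_rot: [2.178, 0.092, -2.18]
ft_force: [0.2, -0.3, -0.2]
finger_gap: 0.648
```

```bash
python3 - <<'E'
from h import *
np.set_printoptions(precision=3,suppress=True)
s=monitor.observe();print(s['t'],s['tcp_pos'],R.from_rotvec(s['tool_rot']).as_matrix(),s['finger_gap'])
for p in [(.6,.0,.38),(.506,.304,.38)]: print(p,totool(p))
E
```

```text
1.1 [ 0.548 -0.381  0.371] [[-0.001  0.084 -0.996]
 [ 0.    -0.996 -0.084]
 [-1.    -0.     0.001]] 0.6482838019875019
(0.6, 0.0, 0.38) [ -0.878 -37.527  -8.389]
(0.506, 0.304, 0.38) [ -0.863 -68.608  -1.567]
```

>>> arm_command(
  offset=[
    [-0.9,-37.5,-8.4],
    [-0.9,-37.5,-8.4],
    [-0.9,-37.5,-8.4],
    [-0.9,-37.5,-8.4],
    [-0.9,-37.5,-8.4],
    [-0.9,-37.5,-8.4],
    [-0.9,-50,-5],
    [-0.9,-50,-5],
  ],
  turn=[0,0,0,0,0,0,0,0],
)

```text
t: 2.1
tcp_pos: [0.5581, 0.1094, 0.3799]
tool_rot: [2.178, 0.091, -2.179]
ft_force: [0.5, 0.8, -0.3]
finger_gap: 0.652
```

```bash
python3 - <<'E'
from h import *
np.set_printoptions(precision=3,suppress=True)
s=monitor.observe();print(s['t'],s['tcp_pos'],R.from_rotvec(s['tool_rot']).as_matrix()[:,1],s['finger_gap'])
for p in [(.506,.304,.38),(.506,.304,.27)]: print(p,totool(p))
E
```

```text
2.1 [0.558 0.109 0.38 ] [ 0.084 -0.996  0.   ] 0.6517937360643682
(0.506, 0.304, 0.38) [ -0.008 -19.832   3.555]
(0.506, 0.304, 0.27) [ 10.992 -19.833   3.547]
```

>>> arm_command(
  offset=[
    [0,-19.8,3.5],
    [0,-19.8,3.5],
    [0,-19.8,3.5],
    [0,-19.8,3.5],
    [0,-19.8,3.5],
    [9,-19.8,3.5],
    [9,-19.8,3.5],
    [9,-19.8,3.5],
  ],
  turn=[0,0,0,0,0,0,0,0],
)

```text
t: 3.1
tcp_pos: [0.5073, 0.2977, 0.2879]
tool_rot: [2.173, 0.082, -2.184]
ft_force: [0.9, -0.3, 0.8]
finger_gap: 0.648
```

```bash
python3 - <<'E'
from h import *
np.set_printoptions(precision=3,suppress=True)
s=monitor.observe();print(s['t'],s['tcp_pos'],R.from_rotvec(s['tool_rot']).as_matrix()[:,1],s['finger_gap'])
for p in [(.506,.304,.196)]: print(p,totool(p))
t=grab('top','t1');d=grab('side','s1')
cv2.imwrite('pics/v1.png',np.hstack([cv2.resize(t['frame'][200:360,130:290,::-1],(400,400)),cv2.resize(d['frame'][140:300,290:450,::-1],(400,400))]))
E
```

```text
3.1 [0.507 0.298 0.288] [ 0.08  -0.997  0.005] 0.6484216993331512
(0.506, 0.304, 0.196) [ 9.19  -0.683  0.031]
```

View pics/v1.png

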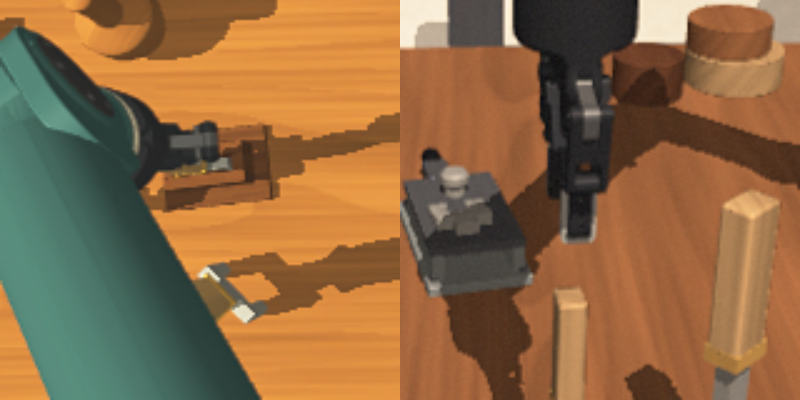

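The fingers are poised above the stand fork: fingertips at about crop (577,240), handle top at (571,293). There may be a small sideways difference, so I'll check it by projection.

```bash
python3 - <<'E'
from h import *
np.set_printoptions(precision=3,suppress=True)
import pickle
t,s=pickle.load(open('f0.pkl','rb'))
o=monitor.observe();print(o['tcp_pos'],o['qvel'],totool((.506,.304,.196)))
Rm=R.from_rotvec(o['tool_rot']).as_matrix()
for k in(.006,.02,.025): print(k,proj(s,o['tcp_pos']+k*Rm[:,0]))
E
```

```text
[0.509 0.3   0.291] [-0.008 -0.019 -0.012 -0.025 -0.    -0.003 -0.001] [ 9.523 -0.398  0.268]
0.006 [357.005 217.256]
0.02 [356.772 224.945]
0.025 [356.69 227.66]
```

>>> arm_command(
  offset=[
    [3,-0.4,0.1],
    [6,-0.4,0.1],
    [9.5,-0.4,0.1],
    [9.5,-0.4,0.1],
    [9.5,-0.4,0.1],
  ],
  turn=[0,0,0,0,0],
)

```text
t: 3.82
tcp_pos: [0.5077, 0.3063, 0.1976]
tool_rot: [2.183, 0.093, -2.176]
ft_force: [0.1, 0.3, 0.4]
finger_gap: 0.649
```

>>> arm_command(
  offset=[
    [0,0,0],
    [0,0,0],
    [0,0,0],
    [0,0,0],
    [0,0,0],
    [0,0,0],
  ],
  turn=[0,0,0,0,0,0],
  claw=1.0,
)

```text
t: 4.58
tcp_pos: [0.5071, 0.3059, 0.1971]
tool_rot: [2.182, 0.092, -2.176]
ft_force: [-0.6, -1.3, 6.9]
finger_gap: 0.298
```

>>> arm_command(
  offset=[
    [-2,0,0],
    [-4,0,0],
    [-6,0,0],
    [-8,0,0],
    [-10,0,0],
    [-10,0,0],
  ],
  turn=[0,0,0,0,0,0],
)

```text
t: 5.32
tcp_pos: [0.5067, 0.3063, 0.2969]
tool_rot: [2.183, 0.094, -2.176]
ft_force: [-0.3, 0.9, -2.1]
finger_gap: 0.294
```

```bash
python3 - <<'E'
from h import *
np.set_printoptions(precision=3,suppress=True)
s=monitor.observe();print(s['t'],s['tcp_pos'],R.from_rotvec(s['tool_rot']).as_matrix()[:,1],s['finger_gap'],s['joint_pos'])
for p in [(.56,.10,.297),(.56,.10,.198)]: print(p,totool(p))
t=grab('top','t2');d=grab('side','s2')
cv2.imwrite('pics/v2.png',d['frame'][100:400,200:500,::-1])
E
```

```text
5.325 [0.507 0.306 0.297] [ 0.084 -0.996 -0.002] 0.29375072144502457 [-0.452  0.385 -0.224  1.871  0.108  0.893 -2.215]
(0.56, 0.1, 0.297) [-0.041 21.007 -3.581]
(0.56, 0.1, 0.198) [ 9.859 21.025 -3.551]
```

View pics/v2.png

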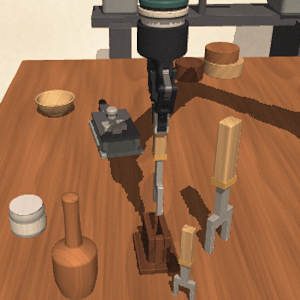

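The fork is clear of the stand, hanging vertically in the jaws (crop 160,185).

>>> arm_command(
  offset=[
    [0,5,-0.8],
    [0,10,-1.5],
    [0,15,-2.2],
    [0,20,-3],
    [0,25,-3.8],
    [0,31,-4.7],
    [0,31,-4.7],
    [0,31,-4.7],
  ],
  turn=[-0.17,-0.34,-0.51,-0.68,-0.85,-1.02,-1.19,-1.36],
)

```text
t: 6.42
tcp_pos: [0.5781, -0.0009, 0.2937]
tool_rot: [1.299, 1.15, -1.302]
ft_force: [0.4, 0.1, -1.6]
finger_gap: 0.298
```

>>> arm_command(
  offset=[
    [0,0,0],
    [0,0,0],
    [3,0,0],
    [6,0,0],
    [8,0,0],
    [8,0,0],
  ],
  turn=[-0.17,-0.34,-0.34,-0.34,-0.34,-0.34],
)

```text
t: 7.18
tcp_pos: [0.5767, 0.0003, 0.2127]
tool_rot: [1.048, 1.307, -1.055]
ft_force: [0.8, 0.3, -0.6]
finger_gap: 0.298
```

```bash
python3 - <<'E'
from h import *
np.set_printoptions(precision=3,suppress=True)
s=monitor.observe();print(s['t'],s['tcp_pos'],R.from_rotvec(s['tool_rot']).as_matrix(),s['finger_gap'],s['joint_pos'],s['ft_force'])
t=grab('top','t3');d=grab('side','s3')
E
```

```text
7.175 [0.577 0.    0.213] [[-0.006  0.977  0.212]
 [-0.     0.212 -0.977]
 [-1.    -0.006 -0.001]] 0.2982951124541076 [ 0.289  0.506 -0.505  1.965  0.345  0.762 -0.204] [ 0.782  0.282 -0.583]
```

>>> arm_command(
  offset=[
    [2,0,0],
    [2.8,0,0],
    [3.1,0,0],
    [3.1,0,0],
  ],
  turn=[0,0,0,0],
)

```text
t: 7.78
tcp_pos: [0.5792, 0.0008, 0.1852]
tool_rot: [1.051, 1.302, -1.051]
ft_force: [-1.1, -0.9, 0.5]
finger_gap: 0.291
```

>>> arm_command(
  offset=[
    [0,0,-0.8],
    [0.1,0,-1.6],
    [0.2,0,-2.4],
    [0.4,0,-3.1],
  ],
  turn=[0,0,0,0],
)

```text
t: 8.28
tcp_pos: [0.5746, 0.0313, 0.1834]
tool_rot: [1.051, 1.297, -1.048]
ft_force: [-2.9, -2.0, 21.1]
finger_gap: 0.297
```

```bash
python3 - <<'E'
from h import *
np.set_printoptions(precision=3,suppress=True)
s=monitor.observe();print(s['t'],s['tcp_pos'],s['finger_gap'],s['ft_force'],s['wrist_torque'])
d=grab('side','s4');t=grab('top','t4')
x,y=proj(d,(.577,.0,.1)).astype(int); print(x,y)
cv2.imwrite('pics/v4.png',cv2.resize(np.hstack([d['frame'][y-75:y+75,x-100:x+100,::-1],t['frame'][160:310,250:450,::-1]]),None,fx=2,fy=2))
E
```

```text
8.275 [0.575 0.031 0.183] 0.29654208985465014 [-2.866 -2.015 21.077] [-1.209  0.807 -0.005]
317 231
```

View pics/v4.png

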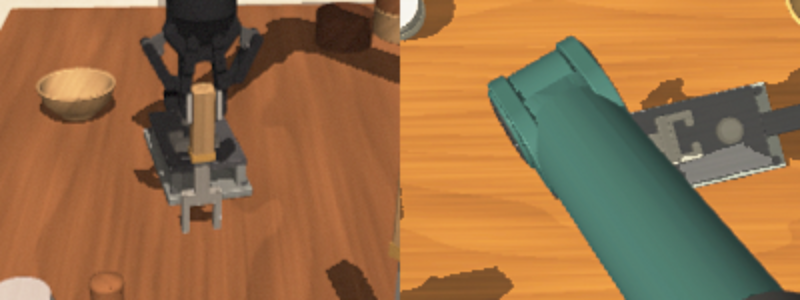

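The fork stands with its tips on the bench at about side px (318,270). I'll check from that pixel whether it has tilted.

```bash
python3 - <<'E'
from h import *
np.set_printoptions(precision=3,suppress=True)
d=grab('side','s5')
print(plane(d,309,270,0),plane(d,325,268,0), 'handle top px 318,200 at z .2/.21:',plane(d,318,200,.2),plane(d,318,200,.205))
print(proj(d,(.5746,.0313,0)),proj(d,(.577,0,0)))
E
```

```text
[0.598 0.013 0.   ] [0.559 0.005 0.   ] handle top px 318,200 at z .2/.21: [0.573 0.044 0.2  ] [0.573 0.055 0.205]
[318.582 274.013] [317.6   267.002]
```

The tips stayed at y ≈ 0.009 while the grip moved to 0.031, so the fork is pivoting in the pads. I'll carry on along the arc.

>>> arm_command(
  offset=[
    [0.3,0,-1.5],
    [0.8,0,-3],
    [1.4,0,-4.4],
    [2.1,0,-5.8],
  ],
  turn=[0,0,0,0],
)

```text
t: 8.93
tcp_pos: [0.5614, 0.0922, 0.1628]
tool_rot: [1.054, 1.301, -1.044]
ft_force: [-1.9, 3.4, 14.3]
finger_gap: 0.3
```

```bash
python3 - <<'E'
from h import *
np.set_printoptions(precision=3,suppress=True)
s=monitor.observe();print(s['t'],s['tcp_pos'],s['finger_gap'],s['ft_force'],s['wrist_torque'])
d=grab('side','s6')
cv2.imwrite('pics/v6.png',cv2.resize(d['frame'][150:330,200:440,::-1],None,fx=3,fy=3))
E
```

```text
8.925 [0.561 0.092 0.163] 0.2999962010151351 [-1.893  3.355 14.287] [-0.191  0.781 -0.157]
```

View pics/v6.png

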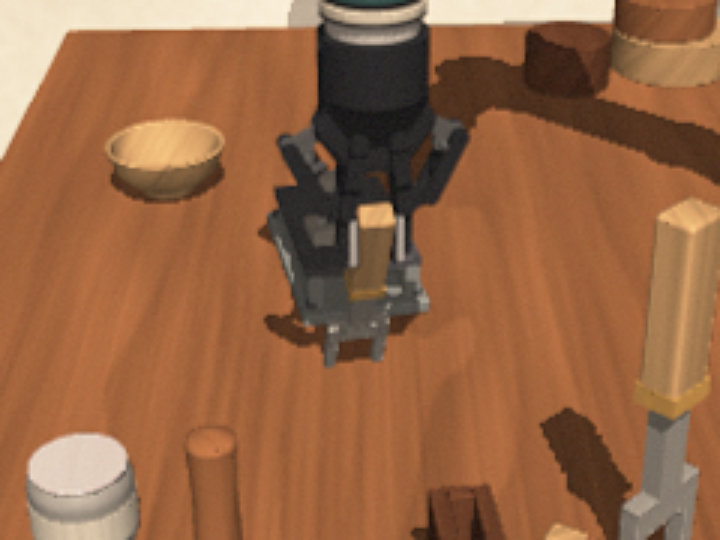

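The fork is clearly tilted (handle top at crop (377,210), tips at (353,360)), and the tips have stayed put. I'll keep going.

>>> arm_command(
  offset=[
    [0.9,0,-1.3],
    [1.8,0,-2.5],
    [2.9,0,-3.7],
    [4.0,0,-4.7],
    [5.3,0,-5.7],
    [6.5,0,-6.5],
    [7.9,0,-7.3],
    [9.4,0,-7.8],
  ],
  turn=[0,0,0,0,0,0,0,0],
)

```text
t: 9.98
tcp_pos: [0.5444, 0.1692, 0.0666]
tool_rot: [1.054, 1.305, -1.042]
ft_force: [-0.8, 3.7, 4.8]
finger_gap: 0.294
```

```bash
python3 - <<'E'
from h import *
np.set_printoptions(precision=3,suppress=True)
s=monitor.observe();print(s['t'],s['tcp_pos'],s['finger_gap'],s['ft_force'],s['wrist_torque'])
E
```

```text
9.975 [0.544 0.169 0.067] 0.29400212677783644 [-0.761  3.696  4.757] [ 0.075 -0.046  0.064]
```

>>> arm_command(
  offset=[
    [1.2,0,-0.4],
    [2.4,0,-0.7],
    [3.5,0,-0.9],
    [3.5,0,-0.9],
  ],
  turn=[0,0,0,0],
)

```text
t: 10.48
tcp_pos: [0.5414, 0.1722, 0.0295]
tool_rot: [1.049, 1.303, -1.052]
ft_force: [0.3, 1.2, 0.9]
finger_gap: 0.294
```

>>> arm_command(
  offset=[
    [0,0,0],
    [0,0,0],
    [0,0,0],
    [0,0,0],
    [0,0,0],
    [0,0,0],
  ],
  turn=[0,0,0,0,0,0],
  claw=0.3,
)

```text
t: 11.22
tcp_pos: [0.5417, 0.1727, 0.0305]
tool_rot: [1.051, 1.302, -1.051]
ft_force: [0.4, -0.6, 0.2]
finger_gap: 0.699
```

>>> arm_command(
  offset=[
    [-4,0,0],
    [-8,0,0],
    [-8,6,0],
    [-8,12,0],
    [-8,15,0],
  ],
  turn=[0,0,0,0,0],
)

```text
t: 11.85
tcp_pos: [0.6918, 0.2046, 0.111]
tool_rot: [1.054, 1.3, -1.049]
ft_force: [-0.1, 0.0, 0.5]
finger_gap: 0.7
```

```bash
python3 - <<'E'
from h import *
np.set_printoptions(precision=3,suppress=True)
s=monitor.observe();print(s['t'],s['tcp_pos'],s['finger_gap'],s['ft_force'],s['wrist_torque'])
d=grab('side','s7');t=grab('top','t7')
cv2.imwrite('pics/v7.png',cv2.resize(np.vstack([t['frame'][150:300,210:470,::-1],d['frame'][200:350,200:460,::-1]]),None,fx=2,fy=2))
E
```

```text
11.85 [0.692 0.205 0.111] 0.7001014285360748 [-0.084  0.026  0.525] [-0.019  0.05   0.006]
```

View pics/v7.png

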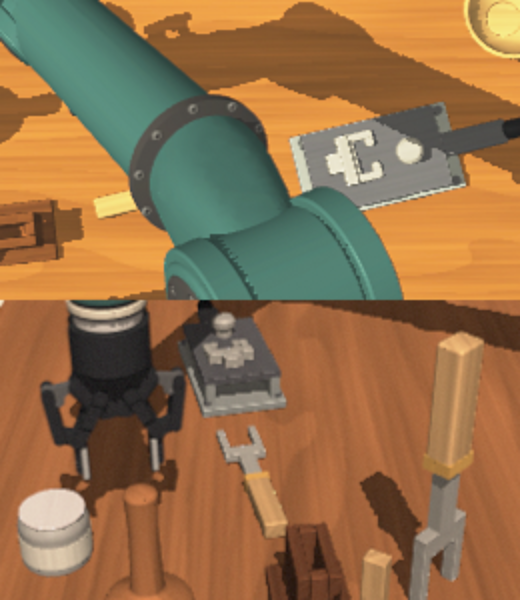

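The fork lies flat on the bench: in the lower crop the tips are at about (241,432) and the handle end at (270,530), pointing at the bracket and clear of everything. Next I'll measure its axis.

```bash
python3 - <<'E'
from m import *
np.set_printoptions(precision=4,suppress=True)
d=grab('side','s8');k=6
b=(300,255,50,66);x,y,w,h=b
a=cv2.resize(d['frame'][y:y+h,x:x+w],None,fx=k,fy=k,interpolation=cv2.INTER_CUBIC)
hsv=cv2.cvtColor(a,cv2.COLOR_RGB2HSV)
m=((hsv[...,0]>=11)&(hsv[...,0]<28)&(hsv[...,2]>150)&(a[...,1]>125)).astype(np.uint8)
m2=((hsv[...,1]<70)&(hsv[...,2]>90)).astype(np.uint8)
px=lambda p:(np.asarray(p,float)+.5)/k-.5+np.array(b[:2])
for n,mm in(('handle',m),('steel',m2)):
    cs,_=cv2.findContours(mm,0,1)
    for c in cs:
        if cv2.contourArea(c)<300: continue
        q=px(c[:,0]);z=.02 if n=='handle' else .015
        W=np.array([plane(d,*p,z)[:2] for p in q]); r=cv2.minAreaRect((W*1000).astype(np.float32)); print(n,cv2.contourArea(c)/36,r,cv2.boxPoints(r).tolist())
for q in [(224,433),(258,430)]: print('tip',plane(d,200+q[0]/2,200+(q[1]-300)/2,.012))
for q in [(262,535),(287,529)]: print('end top',plane(d,200+q[0]/2,200+(q[1]-300)/2,.02))
cv2.imwrite('pics/mask.png',np.hstack([a[:,:,::-1],cv2.merge([m*255,m2*255,m*0])]))
E
```

```text
handle 591.1388888888889 ((555.057373046875, 118.88086700439453), (48.5803108215332, 213.93280029296875), 11.689212799072266) [[509.5992736816406, 218.7076416015625], [552.9426879882812, 9.211585998535156], [600.5155029296875, 19.054092407226562], [557.1720581054688, 228.55014038085938]]
steel 256.0 ((568.0469970703125, 56.273563385009766), (49.349369049072266, 94.59951782226562), 12.357355117797852) [[533.8214111328125, 97.19689178466797], [554.0665283203125, 4.789064407348633], [602.2725830078125, 15.350234985351562], [582.0274658203125, 107.75806427001953]]
steel 50.875 ((585.01416015625, -25.979915618896484), (16.803281784057617, 70.11318969726562), 88.72722625732422) [[549.779541015625, -33.600799560546875], [619.87548828125, -35.158172607421875], [620.248779296875, -18.359031677246094], [550.15283203125, -16.801658630371094]]
tip [0.5903 0.0163 0.012 ]
tip [0.5492 0.0104 0.012 ]
end top [0.5492 0.2224 0.02  ]
end top [0.5235 0.2131 0.02  ]
```

View pics/mask.png

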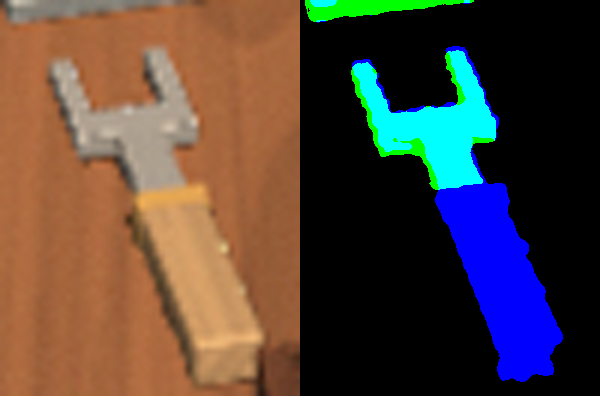

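```bash
python3 - <<'E'
from m import *
np.set_printoptions(precision=4,suppress=True)
d=grab('side')
f=lambda x,y,z: print((x,y),plane(d,300+(x+.5)/6-.5,255+(y+.5)/6-.5,z))
f(192,345,.02);f(262,332,.02); f(198,384,0);f(262,372,0)
f(62,60,.015);f(155,47,.015); f(135,202,.02);f(208,186,.02)
E
```

```text
(192, 345) [0.5476 0.2047 0.02  ]
(262, 332) [0.5233 0.1979 0.02  ]
(198, 384) [0.5454 0.2008 0.    ]
(262, 372) [0.5229 0.1946 0.    ]
(62, 60) [0.5953 0.0123 0.015 ]
(155, 47) [0.5578 0.0032 0.015 ]
(135, 202) [0.5666 0.1192 0.02  ]
(208, 186) [0.5394 0.1094 0.02  ]
```

Fork pose: tips at (0.5775, 0.0055), handle end at (0.535, 0.2005), about 12.3° yaw, length about 0.2 m ✓. Next I'll regrasp at its handle point (0.545, 0.154).

>>> arm_command(
  offset=[
    [0,-6,0.7],
    [0,-12,1.5],
    [0,-15.4,1.9],
    [0,-15.4,1.9],
    [3,-15.4,1.9],
    [6,-15.4,1.9],
    [8.3,-15.4,1.9],
    [8.3,-15.4,1.9],
  ],
  turn=[0,0,0,0,0,0,0,0],
)

```text
t: 13.05
tcp_pos: [0.5407, 0.1533, 0.0262]
tool_rot: [1.048, 1.304, -1.053]
ft_force: [-1.6, -0.3, 0.5]
finger_gap: 0.703
```

>>> arm_command(
  offset=[
    [0,0,0],
    [0,0,0],
    [0,0,0],
    [0,0,0],
    [0,0,0],
    [0,0,0],
  ],
  turn=[0,0,0,0,0,0],
  claw=1.0,
)

```text
t: 13.8
tcp_pos: [0.5429, 0.1539, 0.0289]
tool_rot: [1.053, 1.301, -1.048]
ft_force: [-0.1, 0.4, 6.4]
finger_gap: 0.285
```

>>> arm_command(
  offset=[
    [-1.5,0,0],
    [-3,0,0],
    [-5,0,0],
    [-7,0,0],
    [-7,0,0],
  ],
  turn=[0,0,0,0,0],
)

```text
t: 14.42
tcp_pos: [0.5428, 0.1535, 0.0994]
tool_rot: [1.054, 1.3, -1.048]
ft_force: [0.6, -0.2, -0.7]
finger_gap: 0.291
```

```bash
python3 - <<'E'
from h import *
np.set_printoptions(precision=4,suppress=True)
s=monitor.observe();print(s['t'],s['tcp_pos'],s['finger_gap'],s['ft_force'],R.from_rotvec(s['tool_rot']).as_matrix())
d=grab('side','s9');t=grab('top','t9')
cv2.imwrite('pics/v9.png',cv2.resize(np.vstack([t['frame'][150:280,270:470,::-1],d['frame'][170:300,230:430,::-1]]),None,fx=2.3,fy=2.3))
E
```

```text
14.425 [0.5428 0.1535 0.0994] 0.29081755193670866 [ 0.592  -0.1882 -0.6815] [[ 0.0034  0.9775  0.2109]
 [ 0.0013  0.2109 -0.9775]
 [-1.      0.0036 -0.0006]]
```

View pics/v9.png

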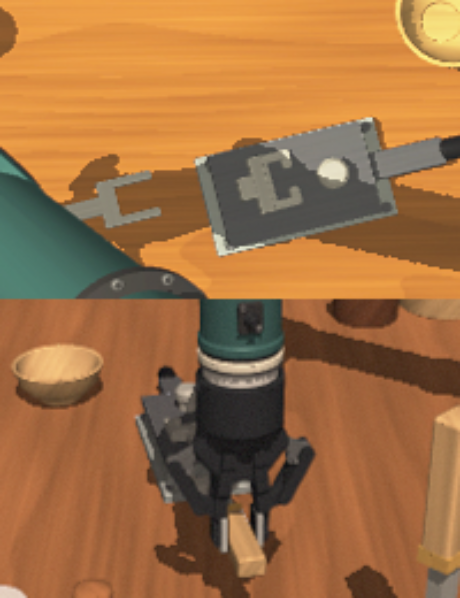

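The top view (upper half) shows the tines (tips near crop (150,176) and (158,211)) facing the clip's heel (242,192), with nothing in between. I'll measure the fork against the clip in this one view.

```bash
cat > rel.py <<'E'
from m import *
np.set_printoptions(precision=1,suppress=True)
PIN=np.array([.593,-.1796]); yaw=-1.3522; ux=np.array([np.cos(yaw),np.sin(yaw)]);uy=np.array([-ux[1],ux[0]])
def br(P): P=np.atleast_2d(P)[:,:2]-PIN; return np.c_[P@ux,P@uy]*1000
def inv(x,y): return PIN+(x*ux+y*uy)/1000
def tines(t,b,z,k=8,show=True,sat=60,val=85):
    x,y,w,h=b; a=cv2.resize(t['frame'][y:y+h,x:x+w],None,fx=k,fy=k,interpolation=cv2.INTER_CUBIC)
    hs=cv2.cvtColor(a,cv2.COLOR_RGB2HSV); m=((hs[...,1]<sat)&(hs[...,2]>val)).astype(np.uint8)
    q=(np.argwhere(m)[:,::-1]+.5)/k-.5+np.array(b[:2])
    E=np.array([plane(t,*p,z) for p in q[::5]]); return br(E)
E
python3 - <<'E'
from rel import *
t=grab('top'); s=monitor.observe()
L=tines(t,(308,218,38,38),.0855)
xm=L[:,0].max(); print('tcp br',br(s['tcp_pos']),'axis dir',np.degrees(np.arctan2(*(R.from_rotvec(s['tool_rot']).as_matrix()[1::-1,2])))-np.degrees(yaw))
print('max x',xm)
for x0 in range(int(xm)-60,int(xm)+1,4):
    g=L[(L[:,0]>x0)&(L[:,0]<=x0+4),1]
    if len(g): 
        h,e=np.histogram(g,bins=np.arange(-40,41,4)); print(x0,g.min(),g.max(),(g.min()+g.max())/2,h)
E
```

```text
tcp br [[-335.8   21.7]] axis dir -0.33211576167772705
max x -182.0312815464821
-242 -0.7993643744950755 44.09940458718296 21.65002010634394 [ 0  0  0  0  0  0  0  0  0  3  9  6  9 32 41 36 37 28  2  4]
-238 -1.5584393761341626 45.05005386887826 21.74580724637205 [ 0  0  0  0  0  0  0  0  0 15 35 37 38 35 38 36 39 36 37 35]
-234 -1.8077394970656413 45.287600486668616 21.739930494801488 [ 0  0  0  0  0  0  0  0  0 15 40 36 37 39 36 38 37 38 37 37]
-230 -1.591801682725534 45.48529085251237 21.94674458489342 [ 0  0  0  0  0  0  0  0  0 13 40 35 38 37 35 36 35 40 36 37]
-226 -1.4693086438510483 44.58347408304964 21.557082719599293 [ 0  0  0  0  0  0  0  0  0 14 38 38 28 35 36 33 36 31 32 38]
-222 -1.6674522010421264 45.187546186791884 21.76004699287488 [ 0  0  0  0  0  0  0  0  0 17 36 23  0  0  0  0  0  0  0 29]
-218 -1.1998133889615548 45.197369821898405 21.998778216468427 [ 0  0  0  0  0  0  0  0  0  9 38 20  0  0  0  0  0  0  0 25]
-214 -1.66518169509413 45.31587896098754 21.825348632946707 [ 0  0  0  0  0  0  0  0  0 15 36 23  0  0  0  0  0  0  0 27]
-210 -1.3623079235692281 45.26614555816449 21.95191881729763 [ 0  0  0  0  0  0  0  0  0 13 35 23  0  0  0  0  0  0  0 25]
-206 -1.3867507065435316 44.819707310372216 21.716478301914343 [ 0  0  0  0  0  0  0  0  0 13 39 21  0  0  0  0  0  0  0 21]
-202 -1.7319498874663866 45.04752901332517 21.65778956292939 [ 0  0  0  0  0  0  0  0  0 16 34 23  0  0  0  0  0  0  0 28]
-198 -1.204056818075669 44.571584786892956 21.683763984408643 [ 0  0  0  0  0  0  0  0  0 12 38 21  0  0  0  0  0  0  0 25]
-194 -1.7296882224648409 45.11630138443312 21.69330658098414 [ 0  0  0  0  0  0  0  0  0 15 37 24  0  0  0  0  0  0  0 25]
-190 -1.4356496896901147 45.066547318537864 21.815448814423874 [ 0  0  0  0  0  0  0  0  0 12 35 21  0  0  0  0  0  0  0 22]
-186 -1.3309095270127316 44.61015760002974 21.639624036508504 [ 0  0  0  0  0  0  0  0  0 12 40 19  0  0  0  0  0  0  0 23]
```

The fork's axis in the image (y = 21.75 mm) agrees with the TCP (21.7), its yaw is within 0.1° and the width comes out right. I'll line it up with the heel at y ≈ 6.6, lower it, and bring the tines in around the heel.

>>> arm_command(
  offset=[
    [1,-0.8,0],
    [2.2,-1.5,0],
    [2.2,-1.5,2],
    [2.2,-1.5,4],
    [2.2,-1.5,6],
    [2.2,-1.5,6.5],
    [2.2,-1.5,6.5],
  ],
  turn=[0,0,0,0,0,0,0],
)

```text
t: 15.45
tcp_pos: [0.5402, 0.0868, 0.0747]
tool_rot: [1.051, 1.303, -1.052]
ft_force: [-0.1, 0.5, -0.8]
finger_gap: 0.288
```

```bash
cat >> rel.py <<'E'
def clipfork(t,xs,b=(330,205,80,50)):
    "per-x occupied y ranges in bracket frame, bright steel"
    L=tines(t,b,.063,val=125,sat=45)
    for x0 in xs:
        g=np.sort(L[(L[:,0]>x0)&(L[:,0]<=x0+4),1])
        g=g[abs(g)<46]
        if len(g): 
            c=np.split(g,np.where(np.diff(g)>2)[0]+1); print(x0,[(round(q[0],1),round(q[-1],1)) for q in c if len(q)>4])
E
python3 - <<'E'
from rel import *
s=monitor.observe();print(s['tcp_pos']*1000,br(s['tcp_pos']),s['ft_force'])
t=grab('top','t10'); clipfork(t,range(-150,-25,4))
E
```

```text
[540.2  86.8  74.7] [[-271.5    6.2]] [-0.1  0.5 -0.8]
-150 [(np.float64(-16.9), np.float64(-9.6)), (np.float64(22.0), np.float64(29.2))]
-146 [(np.float64(-16.7), np.float64(-10.3)), (np.float64(22.5), np.float64(29.3))]
-142 [(np.float64(-16.9), np.float64(-10.1)), (np.float64(22.2), np.float64(28.9))]
-138 [(np.float64(-16.5), np.float64(-9.8)), (np.float64(22.0), np.float64(29.3))]
-134 [(np.float64(-34.8), np.float64(-29.0)), (np.float64(-24.0), np.float64(-8.4)), (np.float64(21.9), np.float64(28.9)), (np.float64(31.3), np.float64(45.9))]
-130 [(np.float64(-40.5), np.float64(-37.6)), (np.float64(-34.7), np.float64(-27.3)), (np.float64(-23.6), np.float64(-7.5)), (np.float64(8.5), np.float64(10.2)), (np.float64(21.2), np.float64(45.9))]
-126 [(np.float64(-41.5), np.float64(-38.0)), (np.float64(-32.0), np.float64(-28.8)), (np.float64(-17.1), np.float64(-9.7)), (np.float64(22.6), np.float64(45.9))]
-122 [(np.float64(-42.2), np.float64(-35.3)), (np.float64(-17.4), np.float64(-8.6)), (np.float64(22.3), np.float64(46.0))]
-118 [(np.float64(-43.5), np.float64(-34.4)), (np.float64(-11.1)
[... 1018 characters left out ...]
t64(-22.2), np.float64(34.7))]
-62 [(np.float64(-21.9), np.float64(22.6)), (np.float64(25.7), np.float64(35.2))]
-58 [(np.float64(-21.4), np.float64(-14.3)), (np.float64(28.4), np.float64(35.4))]
-54 [(np.float64(-21.6), np.float64(-14.5)), (np.float64(28.2), np.float64(35.1))]
-50 [(np.float64(-21.8), np.float64(-14.2)), (np.float64(28.3), np.float64(35.6))]
-46 [(np.float64(-21.3), np.float64(-5.2)), (np.float64(18.5), np.float64(35.4))]
-42 [(np.float64(-21.8), np.float64(-3.7)), (np.float64(17.7), np.float64(36.0))]
-38 [(np.float64(-21.0), np.float64(-4.1)), (np.float64(18.3), np.float64(35.3))]
-34 []
-30 [(np.float64(41.9), np.float64(46.0))]
-26 [(np.float64(38.5), np.float64(45.9))]
```

>>> arm_command(
  offset=[
    [-0.1,0.05,1],
    [-0.1,0.05,2],
    [-0.1,0.05,2.8],
    [-0.1,0.05,2.8],
  ],
  turn=[0,0,0,0],
)

```text
t: 16.0
tcp_pos: [0.5475, 0.0579, 0.0764]
tool_rot: [1.052, 1.301, -1.053]
ft_force: [0.7, 0.5, -1.9]
finger_gap: 0.286
```

```bash
python3 - <<'E'
from rel import *
s=monitor.observe();print(s['tcp_pos']*1000,br(s['tcp_pos']),s['ft_force'])
t=grab('top','t11'); clipfork(t,range(-106,-60,4))
s=monitor.observe();print(s['tcp_pos']*1000,br(s['tcp_pos']),s['ft_force'])
E
```

```text
[547.5  57.9  76.4] [[-241.8    7.1]] [ 0.7  0.5 -1.9]
-106 [(np.float64(-38.3), np.float64(-35.2)), (np.float64(-16.5), np.float64(-8.7)), (np.float64(22.5), np.float64(29.6)), (np.float64(35.5), np.float64(45.6))]
-102 [(np.float64(-43.0), np.float64(-35.6)), (np.float64(-16.3), np.float64(-8.5)), (np.float64(22.2), np.float64(30.6)), (np.float64(36.1), np.float64(45.8))]
-98 [(np.float64(-45.5), np.float64(-34.8)), (np.float64(-16.4), np.float64(-9.2)), (np.float64(-1.7), np.float64(1.0)), (np.float64(7.5), np.float64(10.6)), (np.float64(23.4), np.float64(30.1)), (np.float64(36.3), np.float64(45.9))]
-94 [(np.float64(-45.9), np.float64(-34.8)), (np.float64(-16.6), np.float64(-8.4)), (np.float64(-4.7), np.float64(18.0)), (np.float64(22.7), np.float64(29.8)), (np.float64(35.2), np.float64(45.8))]
-90 [(np.float64(-46.0), np.float64(-34.2)), (np.float64(-14.5), np.float64(-8.9)), (np.float64(-4.6), np.float64(18.5)), (np.float64(23.6), np.float64(46.0))]
-86 [(np.float64(-45.9), np.float64(-34.7)), (np.float64(-4.1), np.float64(17.5)), (np.float64(31.8), np.float64(45.7))]
-82 [(np.float64(-45.9), np.float64(-39.0)), (np.float64(-5.3), np.float64(24.4)), (np.float64(28.5), np.float64(45.9))]
-78 [(np.float64(-46.0), np.float64(-44.3)), (np.float64(-23.1), np.float64(45.9))]
-74 [(np.float64(-21.9), np.float64(46.0))]
-70 [(np.float64(-22.6), np.float64(46.0))]
-66 [(np.float64(-21.9), np.float64(46.0))]
-62 [(np.float64(-21.7), np.float64(45.8))]
[547.3  58.7  76.4] [[-242.5    7.1]] [-0.2  0.4 -1.4]
```

The tines straddle the heel centrally, with about 4 mm free on each side. I'll push gently to contact, then diagonally so the clip comes onto the pin's line.

>>> arm_command(
  offset=[
    [0,0,0.4],
    [0,0,0.8],
    [0,0,1.0],
    [0,-0.1,1.3],
    [0,-0.2,1.6],
    [0,-0.3,1.9],
    [0,-0.4,2.2],
    [0,-0.4,2.2],
  ],
  turn=[0,0,0,0,0,0,0,0],
)

```text
t: 17.05
tcp_pos: [0.5478, 0.0362, 0.0763]
tool_rot: [1.051, 1.302, -1.052]
ft_force: [0.5, 0.0, -1.3]
finger_gap: 0.292
```

```bash
python3 - <<'E'
from rel import *
s=monitor.observe();print(s['tcp_pos']*1000,br(s['tcp_pos']),s['ft_force'])
t=grab('top','t12'); clipfork(t,range(-92,-14,4))
s=monitor.observe();print(s['tcp_pos']*1000,br(s['tcp_pos']),s['ft_force'])
E
```

```text
[547.8  36.2  76.3] [[-220.5    2.7]] [ 0.5  0.  -1.3]
-92 [(np.float64(-19.9), np.float64(-13.1)), (np.float64(19.2), np.float64(26.6)), (np.float64(32.6), np.float64(45.8))]
-88 [(np.float64(-20.7), np.float64(-12.5)), (np.float64(18.5), np.float64(25.3)), (np.float64(31.6), np.float64(45.4))]
-84 [(np.float64(-20.3), np.float64(-12.9)), (np.float64(-8.4), np.float64(4.9)), (np.float64(8.9), np.float64(12.9)), (np.float64(18.4), np.float64(26.5)), (np.float64(30.5), np.float64(45.9))]
-80 [(np.float64(-42.1), np.float64(-38.4)), (np.float64(-20.5), np.float64(-13.2)), (np.float64(-8.1), np.float64(13.8)), (np.float64(19.1), np.float64(25.7)), (np.float64(30.1), np.float64(45.9))]
-76 [(np.float64(-45.7), np.float64(-39.6)), (np.float64(-20.6), np.float64(-12.5)), (np.float64(-8.9), np.float64(13.9)), (np.float64(18.4), np.float64(26.2)), (np.float64(31.1), np.float64(46.0))]
-72 [(np.float64(-45.9), np.float64(-38.2)), (np.float64(-19.8), np.float64(-13.3)), (np.float64(-8.8), np.float64(14.2)), (np.float64(19.0), np.float64(26.5)), (np.float64(30.7), np.float64(45.9))]
-68 [(np.fl
[... 502 characters left out ...]
64(-26.3), np.float64(-19.5)), (np.float64(23.6), np.float64(45.6))]
-40 [(np.float64(-25.8), np.float64(-18.8)), (np.float64(23.7), np.float64(46.0))]
-36 [(np.float64(-26.0), np.float64(-18.9)), (np.float64(23.6), np.float64(46.0))]
-32 [(np.float64(-26.1), np.float64(-18.1)), (np.float64(-14.9), np.float64(-9.1)), (np.float64(13.7), np.float64(46.0))]
-28 [(np.float64(-25.8), np.float64(-9.0)), (np.float64(13.5), np.float64(46.0))]
-24 [(np.float64(-25.0), np.float64(-10.5)), (np.float64(14.8), np.float64(27.1)), (np.float64(29.3), np.float64(45.2))]
-20 [(np.float64(37.2), np.float64(45.9))]
-16 [(np.float64(39.2), np.float64(45.9))]
[547.8  36.3  76.3] [[-220.6    2.7]] [-0.2  1.  -2. ]
```

>>> arm_command(
  offset=[
    [0,-0.08,0.3],
    [0,-0.16,0.6],
    [0,-0.24,0.9],
    [0,-0.28,1.2],
    [0,-0.28,1.4],
    [0,-0.28,1.4],
  ],
  turn=[0,0,0,0,0,0],
)

```text
t: 17.85
tcp_pos: [0.5482, 0.0221, 0.0764]
tool_rot: [1.051, 1.302, -1.052]
ft_force: [-0.8, 0.8, -1.4]
finger_gap: 0.288
```

```bash
python3 - <<'E'
from rel import *
t=grab('top','t13'); clipfork(t,range(-84,-4,6))
s=monitor.observe();print(s['tcp_pos']*1000,br(s['tcp_pos']),s['ft_force'])
k=8;b=(402,212,26,28);x,y,w,h=b;a=cv2.resize(t['frame'][y:y+h,x:x+w],None,fx=k,fy=k,interpolation=cv2.INTER_CUBIC)
g=cv2.cvtColor(a,cv2.COLOR_RGB2GRAY); c=cv2.HoughCircles(g,cv2.HOUGH_GRADIENT,1,100,param1=120,param2=10,minRadius=44,maxRadius=60); 
if c is not None: q=c[0,0]; print(q, br(plane(t,*((q[:2]+.5)/k-.5+[x,y]),.077)))
cv2.imwrite('pics/v13.png',cv2.resize(t['frame'][195:255,330:440,::-1],None,fx=6,fy=6,interpolation=cv2.INTER_CUBIC))
E
```

```text
-84 [(np.float64(-21.2), np.float64(-14.8)), (np.float64(15.5), np.float64(23.5)), (np.float64(30.6), np.float64(45.8))]
-78 [(np.float64(-23.5), np.float64(-15.8)), (np.float64(16.1), np.float64(22.9)), (np.float64(29.3), np.float64(45.9))]
-72 [(np.float64(-22.3), np.float64(-15.7)), (np.float64(15.8), np.float64(23.5)), (np.float64(30.1), np.float64(45.8))]
-66 [(np.float64(-23.3), np.float64(-15.3)), (np.float64(-11.3), np.float64(10.3)), (np.float64(15.7), np.float64(23.0)), (np.float64(28.7), np.float64(45.7))]
-60 [(np.float64(-46.0), np.float64(-41.5)), (np.float64(-23.0), np.float64(-16.5)), (np.float64(-11.4), np.float64(11.3)), (np.float64(16.6), np.float64(23.2)), (np.float64(27.5), np.float64(45.9))]
-54 [(np.float64(-45.8), np.float64(-42.5)), (np.float64(-27.8), np.float64(-20.8)), (np.float64(-17.9), np.float64(45.8))]
-48 [(np.float64(-29.6), np.float64(45.9))]
-42 [(np.float64(-29.0), np.float64(45.9))]
-36 [(np.float64(-28.9), np.float64(45.8))]
-30 [(np.float64(-29.1), np.float64(-21.6)), (np.float64(20.7), np.float64(45.9))]
-24 [(np.float64(-28.9), np.float64(-22.1)), (np.float64(20.9), np.float64(45.9))]
-18 [(np.float64(-28.3), np.float64(-11.6)), (np.float64(11.3), np.float64(46.0))]
-12 [(np.float64(11.0), np.float64(27.1)), (np.float64(29.1), np.float64(46.0))]
-6 [(np.float64(33.0), np.float64(45.9))]
[548.2  22.2  76.4] [[-206.7    0. ]] [-0.2  0.5 -1.5]
```

View pics/v13.png

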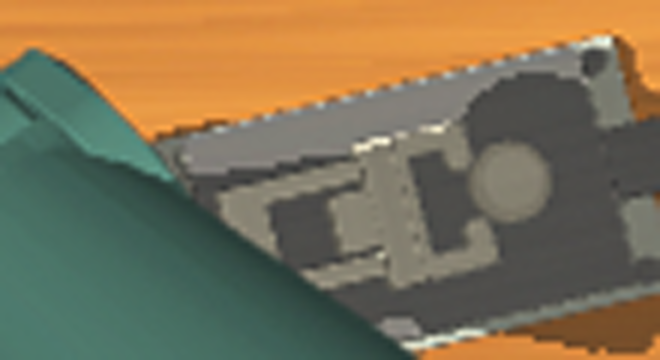

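Clip and pin are now in line: pin head at crop (510,181), the noses at (455,145) and (485,243) even on either side of it, and clip lateral offset ≈ 0. The pin lies about 2 mm further along x than I first took it. I'll push in slowly, watching the force.

>>> arm_command(
  offset=[
    [0,0,0.15],
    [0,0,0.3],
    [0,0,0.45],
    [0,0,0.6],
    [0,0,0.7],
    [0,0,0.8],
  ],
  turn=[0,0,0,0,0,0],
)

```text
t: 18.65
tcp_pos: [0.5498, 0.0156, 0.0764]
tool_rot: [1.052, 1.303, -1.05]
ft_force: [-1.5, 4.6, -1.2]
finger_gap: 0.287
```

>>> arm_command(
  offset=[
    [0,0,0.1],
    [0,0,0.2],
    [0,0,0.3],
  ],
  turn=[0,0,0],
)

```text
t: 19.02
tcp_pos: [0.55, 0.0149, 0.0765]
tool_rot: [1.052, 1.306, -1.048]
ft_force: [-2.8, 7.9, -0.5]
finger_gap: 0.284
```

```bash
python3 - <<'E'
from rel import *
s=monitor.observe();print(s['tcp_pos']*1000,br(s['tcp_pos']),s['ft_force'])
t=grab('top','t14'); clipfork(t,range(-72,10,4))
E
```

```text
[550.   14.9  76.5] [[-199.2    0.2]] [-2.8  7.9 -0.5]
-72 [(np.float64(-21.5), np.float64(-15.3)), (np.float64(16.4), np.float64(23.7)), (np.float64(30.4), np.float64(45.8))]
-68 [(np.float64(-23.4), np.float64(-15.1)), (np.float64(16.0), np.float64(22.6)), (np.float64(29.3), np.float64(45.9))]
-64 [(np.float64(-22.5), np.float64(-15.2)), (np.float64(4.2), np.float64(7.1)), (np.float64(16.0), np.float64(23.8)), (np.float64(28.6), np.float64(46.0))]
-60 [(np.float64(-22.9), np.float64(-16.2)), (np.float64(-11.8), np.float64(10.8)), (np.float64(16.7), np.float64(23.1)), (np.float64(29.8), np.float64(45.9))]
-56 [(np.float64(-23.2), np.float64(-15.3)), (np.float64(-11.1), np.float64(10.4)), (np.float64(16.2), np.float64(23.6)), (np.float64(28.7), np.float64(45.7))]
-52 [(np.float64(-22.5), np.float64(-15.7)), (np.float64(-11.5), np.float64(11.3)), (np.float64(16.4), np.float64(23.7)), (np.float64(27.7), np.float64(45.8))]
-48 [(np.float64(-45.9), np.float64(-42.2)), (np.float64(-21.7), np.float64(-15.5)), (np.float64(-10.8), np.float64(11.2)), (np.float64(17.3), np.float64(22.7)), (np.float64(26.8), np.float64(45.9))]
-44 [(np.float64(-46.0), np.float64(-42.1)), (np.float64(-28.9), np.float64(45.9))]
-40 [(np.float64(-29.6), np.float64(45.9))]
-36 [(np.float64(-28.9), np.float64(45.8))]
-32 [(np.float64(-29.1), np.float64(46.0))]
-28 [(np.float64(-29.1), np.float64(46.0))]
-24 [(np.float64(-28.9), np.float64(-22.1)), (np.float64(21.2), np.float64(45.1))]
-20 [(np.float64(-29.2), np.float64(-21.5)), (np.float64(21.3), np.float64(45.9))]
-16 [(np.float64(-28.5), np.float64(-22.3)), (np.float64(21.4), np.float64(45.9))]
-12 [(np.float64(12.5), np.float64(46.0))]
-8 [(np.float64(12.8), np.float64(46.0))]
-4 [(np.float64(16.9), np.float64(45.9))]
0 [(np.float64(32.7), np.float64(46.0))]
```

The noses are on the pin at about 8 N. I'll advance in small steps.

>>> arm_command(
  offset=[
    [0,0,0.1],
    [0,0,0.2],
    [0,0,0.3],
    [0,0,0.4],
  ],
  turn=[0,0,0,0],
)

```text
t: 19.58
tcp_pos: [0.5503, 0.0135, 0.0766]
tool_rot: [1.054, 1.308, -1.045]
ft_force: [-4.5, 12.2, 0.2]
finger_gap: 0.29
```

>>> arm_command(
  offset=[
    [0,0,0.1],
    [0,0,0.2],
  ],
  turn=[0,0],
)

```text
t: 19.82
tcp_pos: [0.5506, 0.0124, 0.0766]
tool_rot: [1.054, 1.309, -1.044]
ft_force: [-4.2, 13.6, 0.2]
finger_gap: 0.288
```

>>> arm_command(
  offset=[
    [0,0,0.1],
    [0,0,0.2],
  ],
  turn=[0,0],
)

```text
t: 20.08
tcp_pos: [0.5509, 0.0109, 0.0766]
tool_rot: [1.054, 1.31, -1.044]
ft_force: [-3.4, 13.9, 0.2]
finger_gap: 0.289
```

>>> arm_command(
  offset=[
    [0,0,0.1],
    [0,0,0.1],
  ],
  turn=[0,0],
)

```text
t: 20.32
tcp_pos: [0.5512, 0.0095, 0.0766]
tool_rot: [1.054, 1.309, -1.044]
ft_force: [-4.5, 13.2, 0.8]
finger_gap: 0.286
```

```bash
python3 - <<'E'
from rel import *
s=monitor.observe();print(s['tcp_pos']*1000,br(s['tcp_pos']),s['ft_force'])
t=grab('top','t15'); clipfork(t,range(-72,10,4))
E
```

```text
[551.2   9.5  76.6] [[-193.7    0.2]] [-4.5 13.2  0.8]
-72 [(np.float64(16.7), np.float64(23.7)), (np.float64(30.6), np.float64(46.0))]
-68 [(np.float64(16.2), np.float64(23.0)), (np.float64(31.5), np.float64(45.9))]
-64 [(np.float64(-20.2), np.float64(-15.0)), (np.float64(16.1), np.float64(24.0)), (np.float64(29.6), np.float64(45.9))]
-60 [(np.float64(-23.0), np.float64(-16.0)), (np.float64(16.7), np.float64(23.3)), (np.float64(29.9), np.float64(45.8))]
-56 [(np.float64(-23.0), np.float64(-15.2)), (np.float64(-11.6), np.float64(11.3)), (np.float64(16.1), np.float64(24.0)), (np.float64(28.9), np.float64(46.0))]
-52 [(np.float64(-22.5), np.float64(-15.9)), (np.float64(-11.5), np.float64(11.7)), (np.float64(16.8), np.float64(23.6)), (np.float64(27.8), np.float64(45.9))]
-48 [(np.float64(-22.8), np.float64(-15.4)), (np.float64(-10.8), np.float64(10.4)), (np.float64(16.3), np.float64(22.9)), (np.float64(26.8), np.float64(45.8))]
-44 [(np.float64(-21.5), np.float64(-15.2)), (np.float64(-11.5), np.float64(12.4)), (np.float64(16.6), np.float64(24.2)), (np.float64(26.9), np.float64(45.6))]
-40 [(np.float64(-45.9), np.float64(-42.7)), (np.float64(-29.4), np.float64(46.0))]
-36 [(np.float64(-45.9), np.float64(-42.2)), (np.float64(-28.9), np.float64(45.9))]
-32 [(np.float64(-29.2), np.float64(31.0)), (np.float64(33.2), np.float64(46.0))]
-28 [(np.float64(-29.3), np.float64(46.0))]
-24 [(np.float64(-29.3), np.float64(45.9))]
-20 [(np.float64(-29.6), np.float64(-22.7)), (np.float64(22.3), np.float64(46.0))]
-16 [(np.float64(-26.6), np.float64(-22.7)), (np.float64(21.7), np.float64(32.0)), (np.float64(34.1), np.float64(45.9))]
-12 [(np.float64(22.7), np.float64(45.8))]
-8 [(np.float64(17.7), np.float64(46.0))]
-4 [(np.float64(18.8), np.float64(45.9))]
0 [(np.float64(35.7), np.float64(46.0))]
```

>>> arm_command(
  offset=[
    [0,0,0.1],
    [0,0,0.1],
  ],
  turn=[0,0],
)

```text
t: 20.62
tcp_pos: [0.5515, 0.0077, 0.0765]
tool_rot: [1.053, 1.309, -1.045]
ft_force: [-4.6, 10.3, -0.3]
finger_gap: 0.283
```

>>> arm_command(
  offset=[
    [0,0,0.1],
    [0,0,0.1],
  ],
  turn=[0,0],
)

```text
t: 20.88
tcp_pos: [0.5521, 0.0047, 0.0765]
tool_rot: [1.052, 1.306, -1.047]
ft_force: [-1.5, 5.2, -1.3]
finger_gap: 0.286
```

```bash
python3 - <<'E'
from rel import *
s=monitor.observe();print(s['tcp_pos']*1000,br(s['tcp_pos']),s['ft_force'])
t=grab('top','t16'); clipfork(t,range(-66,10,3))
E
```

```text
[552.1   4.7  76.5] [[-188.8    0. ]] [-1.5  5.2 -1.3]
-66 [(np.float64(15.8), np.float64(23.6)), (np.float64(31.4), np.float64(45.2))]
-63 [(np.float64(15.8), np.float64(23.6)), (np.float64(30.6), np.float64(46.0))]
-60 [(np.float64(-19.2), np.float64(-15.7)), (np.float64(16.9), np.float64(23.5)), (np.float64(29.9), np.float64(45.7))]
-57 [(np.float64(-21.8), np.float64(-15.3)), (np.float64(15.8), np.float64(22.8)), (np.float64(28.9), np.float64(45.9))]
-54 [(np.float64(-22.3), np.float64(-15.3)), (np.float64(15.8), np.float64(23.9)), (np.float64(28.2), np.float64(46.0))]
-51 [(np.float64(-22.7), np.float64(-16.0)), (np.float64(-11.2), np.float64(10.8)), (np.float64(16.2), np.float64(23.6)), (np.float64(28.2), np.float64(45.9))]
-48 [(np.float64(-23.0), np.float64(-15.3)), (np.float64(-10.8), np.float64(10.8)), (np.float64(16.2), np.float64(22.9)), (np.float64(29.2), np.float64(45.9))]
-45 [(np.float64(-23.0), np.float64(-15.3)), (np.float64(-11.5), np.float64(11.0)), (np.float64(15.8), np.float64(23.9)), (np.float64(28.5), np.float64(45.1))]
-42 [(np.float64(-22.5), np.float64(-15.
[... 419 characters left out ...]
2), np.float64(46.0))]
-33 [(np.float64(-46.0), np.float64(-42.5)), (np.float64(-29.4), np.float64(31.2)), (np.float64(33.3), np.float64(45.9))]
-30 [(np.float64(-29.4), np.float64(45.9))]
-27 [(np.float64(-29.2), np.float64(45.2))]
-24 [(np.float64(-28.6), np.float64(24.7)), (np.float64(27.2), np.float64(45.1))]
-21 [(np.float64(-29.3), np.float64(45.8))]
-18 [(np.float64(-29.8), np.float64(45.9))]
-15 [(np.float64(-25.0), np.float64(-22.0)), (np.float64(21.7), np.float64(45.9))]
-12 [(np.float64(22.4), np.float64(46.0))]
-9 [(np.float64(22.2), np.float64(46.0))]
-6 [(np.float64(22.0), np.float64(45.9))]
-3 [(np.float64(22.0), np.float64(46.0))]
0 [(np.float64(34.9), np.float64(46.0))]
3 []
```

The force is falling, so the noses are past the widest point. A few more gentle steps until it seats.

>>> arm_command(
  offset=[
    [0,0,0.05],
    [0,0,0.1],
  ],
  turn=[0,0],
)

```text
t: 21.18
tcp_pos: [0.5531, -0.0001, 0.0764]
tool_rot: [1.05, 1.302, -1.051]
ft_force: [-1.1, 2.9, -1.4]
finger_gap: 0.288
```

>>> arm_command(
  offset=[
    [0,0,0.05],
    [0,0,0.1],
  ],
  turn=[0,0],
)

```text
t: 21.42
tcp_pos: [0.5532, -0.0002, 0.0764]
tool_rot: [1.051, 1.303, -1.05]
ft_force: [-1.8, 4.3, -0.8]
finger_gap: 0.29
```

```bash
python3 - <<'E'
from rel import *
s=monitor.observe();print(s['tcp_pos']*1000,br(s['tcp_pos']),s['ft_force'])
t=grab('top','t17'); clipfork(t,range(-54,-20,2))
E
```

```text
[553.2  -0.2  76.4] [[-183.8    0.1]] [-1.8  4.3 -0.8]
-54 [(np.float64(-20.1), np.float64(-15.0)), (np.float64(15.8), np.float64(23.9)), (np.float64(28.2), np.float64(45.9))]
-52 [(np.float64(-22.0), np.float64(-15.5)), (np.float64(15.8), np.float64(24.0)), (np.float64(28.2), np.float64(45.9))]
-50 [(np.float64(-22.8), np.float64(-16.2)), (np.float64(16.9), np.float64(24.0)), (np.float64(28.3), np.float64(46.0))]
-48 [(np.float64(-23.2), np.float64(-16.2)), (np.float64(-10.5), np.float64(-6.5)), (np.float64(-1.8), np.float64(1.1)), (np.float64(16.2), np.float64(22.7)), (np.float64(29.4), np.float64(46.0))]
-46 [(np.float64(-23.2), np.float64(-15.1)), (np.float64(-11.1), np.float64(10.5)), (np.float64(15.8), np.float64(23.4)), (np.float64(28.7), np.float64(45.4))]
-44 [(np.float64(-22.7), np.float64(-15.1)), (np.float64(-11.4), np.float64(10.9)), (np.float64(15.8), np.float64(24.1)), (np.float64(28.3), np.float64(45.8))]
-42 [(np.float64(-22.5), np.float64(-15.5)), (np.float64(-11.5), np.float64(11.2)), (np.float64(16.4), np.float64(24.1)), (np.float64(28.0), np.float64(45.8))]
-40 [
[... 318 characters left out ...]
 [(np.float64(-23.2), np.float64(-15.0)), (np.float64(-11.0), np.float64(10.1)), (np.float64(15.7), np.float64(22.3)), (np.float64(26.9), np.float64(45.8))]
-34 [(np.float64(-22.3), np.float64(-15.0)), (np.float64(-11.7), np.float64(11.3)), (np.float64(15.7), np.float64(23.3)), (np.float64(26.9), np.float64(45.9))]
-32 [(np.float64(-45.8), np.float64(-40.5)), (np.float64(-24.6), np.float64(46.0))]
-30 [(np.float64(-45.8), np.float64(-40.5)), (np.float64(-29.9), np.float64(46.0))]
-28 [(np.float64(-45.9), np.float64(-41.3)), (np.float64(-29.9), np.float64(45.8))]
-26 [(np.float64(-28.8), np.float64(45.4))]
-24 [(np.float64(-28.8), np.float64(44.8))]
-22 [(np.float64(-29.5), np.float64(45.9))]
```

It jumped home: the TCP stopped at -183.8 while the force climbs again. A small confirming press, then I'll back off.

>>> arm_command(
  offset=[
    [0,0,0.1],
    [0,0,0.2],
    [0,0,0.2],
  ],
  turn=[0,0,0],
)

```text
t: 21.85
tcp_pos: [0.5532, -0.0003, 0.0764]
tool_rot: [1.052, 1.305, -1.048]
ft_force: [-1.8, 8.1, -1.6]
finger_gap: 0.288
```

>>> arm_command(
  offset=[
    [0,0,-0.5],
    [0,0,-1.5],
    [0,0,-4],
    [0,0,-8],
    [0,0,-12],
    [0,0,-15],
    [0,0,-15],
  ],
  turn=[0,0,0,0,0,0,0],
)

```text
t: 22.72
tcp_pos: [0.5219, 0.1472, 0.0768]
tool_rot: [1.048, 1.305, -1.045]
ft_force: [0.5, 0.3, -1.4]
finger_gap: 0.286
```

```bash
python3 - <<'E'
from rel import *
s=monitor.observe();print(s['tcp_pos']*1000,br(s['tcp_pos']),s['ft_force'])
t=grab('top','t18'); clipfork(t,range(-54,30,3))
cv2.imwrite('pics/v18.png',cv2.resize(t['frame'][180:270,310:450,::-1],None,fx=5,fy=5,interpolation=cv2.INTER_CUBIC))
E
```

```text
[521.9 147.2  76.8] [[-334.5    1.4]] [ 0.5  0.3 -1.4]
-54 [(np.float64(15.6), np.float64(46.0))]
-51 [(np.float64(8.5), np.float64(45.9))]
-48 [(np.float64(-11.0), np.float64(-8.0)), (np.float64(-1.9), np.float64(46.0))]
-45 [(np.float64(-12.0), np.float64(45.9))]
-42 [(np.float64(-12.1), np.float64(45.9))]
-39 [(np.float64(-11.5), np.float64(12.4)), (np.float64(14.6), np.float64(46.0))]
-36 [(np.float64(-11.3), np.float64(46.0))]
-33 [(np.float64(-12.8), np.float64(45.9))]
-30 [(np.float64(-30.2), np.float64(46.0))]
-27 [(np.float64(-30.2), np.float64(45.8))]
-24 [(np.float64(-28.8), np.float64(45.8))]
-21 [(np.float64(-29.8), np.float64(45.9))]
-18 [(np.float64(-30.1), np.float64(45.9))]
-15 [(np.float64(-23.2), np.float64(45.9))]
-12 [(np.float64(-10.9), np.float64(45.9))]
-9 [(np.float64(-2.0), np.float64(15.8)), (np.float64(18.2), np.float64(45.9))]
-6 [(np.float64(11.8), np.float64(45.9))]
-3 [(np.float64(21.6), np.float64(45.7))]
0 [(np.float64(33.7), np.float64(46.0))]
3 []
```

View pics/v18.png

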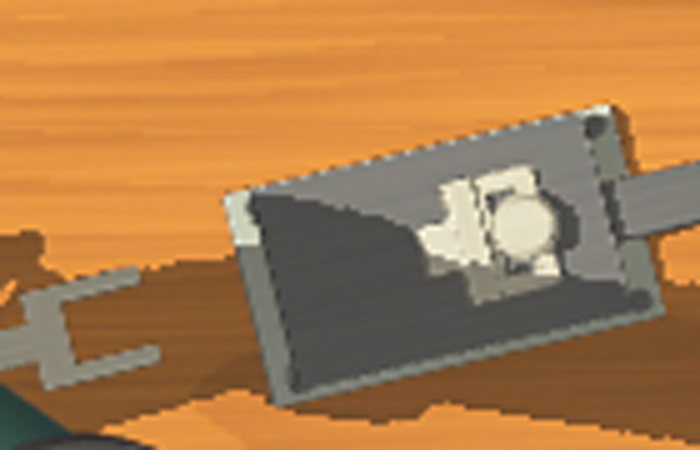

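The clip sits round the pin (head at crop (523,226)) with both noses past it, and the fork is withdrawn at left over clear bench. I'll lay the fork down and let go.

>>> arm_command(
  offset=[
    [1.5,0,0],
    [3,0,0],
    [4,0,0],
    [4.5,0,0],
    [4.7,0,0],
    [4.75,0,0],
    [4.75,0,0],
  ],
  turn=[0,0,0,0,0,0,0],
)

```text
t: 23.65
tcp_pos: [0.5223, 0.1441, 0.0292]
tool_rot: [1.051, 1.302, -1.05]
ft_force: [0.5, -0.5, -1.8]
finger_gap: 0.286
```

>>> arm_command(
  offset=[
    [0,0,0],
    [0,0,0],
    [0,0,0],
    [0,0,0],
    [0,0,0],
    [0,0,0],
  ],
  turn=[0,0,0,0,0,0],
  claw=0.3,
)

```text
t: 24.4
tcp_pos: [0.522, 0.1439, 0.0289]
tool_rot: [1.051, 1.302, -1.051]
ft_force: [-0.7, -0.0, -0.9]
finger_gap: 0.701
```

>>> arm_command(
  offset=[
    [-2,0,0],
    [-5,0,0],
    [-9,0,0],
    [-12,0,0],
    [-12,6,0],
    [-12,12,0],
    [-12,14,0],
    [-12,14,0],
  ],
  turn=[0,0,0,0,0,0,0,0],
)

```text
t: 25.4
tcp_pos: [0.66, 0.1736, 0.1485]
tool_rot: [1.052, 1.302, -1.051]
ft_force: [-0.5, 0.4, -0.4]
finger_gap: 0.698
```

```bash
python3 - <<'E'
from rel import *
s=monitor.observe();print(s['t'],s['tcp_pos']*1000,s['finger_gap'],s['ft_force'])
t=grab('top','t19');d=grab('side','s19')
cv2.imwrite('pics/v19.png',cv2.resize(np.vstack([t['frame'][150:300,210:470,::-1],d['frame'][190:340,200:460,::-1]]),None,fx=2,fy=2))
E
```

```text
25.4 [660.  173.6 148.5] 0.6981090335837951 [-0.5  0.4 -0.4]
```

The picture limit is reached, so I'll check the fork and bystanders by numbers.

```bash
python3 - <<'E'
from rel import *
import pickle
t0,s0=pickle.load(open('f0.pkl','rb'))
d=grab('side');t=grab('top');k=6
b=(300,245,56,76);x,y,w,h=b
a=cv2.resize(d['frame'][y:y+h,x:x+w],None,fx=k,fy=k,interpolation=cv2.INTER_CUBIC);hsv=cv2.cvtColor(a,cv2.COLOR_RGB2HSV)
m=((hsv[...,0]>=11)&(hsv[...,0]<28)&(hsv[...,2]>150)&(a[...,1]>125)).astype(np.uint8)
c=max(cv2.findContours(m,0,1)[0],key=cv2.contourArea)
W=np.array([plane(d,*((p+.5)/k-.5+b[:2]),.015)[:2] for p in c[:,0]])
r=cv2.minAreaRect((W*1000).astype(np.float32));print('fork',r)
for n,(x,y,w,h),A,B in [('bowl',(230,180,50,40),s0,d),('tin',(205,290,42,48),s0,d),('mallet',(248,335,55,65),s0,d)]:
    f,g=A['frame'][y:y+h,x:x+w].astype(float),B['frame'][y:y+h,x:x+w].astype(float)
    print(n,'mean abs diff',abs(f-g).mean(), cv2.phaseCorrelate(f.mean(2),g.mean(2)))
clipfork(t,range(-54,0,6))
E
```

```text
fork ((534.5662841796875, 97.71100616455078), (49.44865798950195, 206.4940643310547), 12.963281631469727)
bowl mean abs diff 42.824666666666666 ((-0.36413837052067777, 1.0981886488117425), 0.12246532522573322)
tin mean abs diff 8.943617724867725 ((0.5117550708047283, -0.021773204523270806), 0.9888258997994909)
mallet mean abs diff 6.508251748251748 ((-0.05537746278580258, 0.017930574068522276), 1.0091392542515645)
-54 [(np.float64(-46.0), np.float64(45.9))]
-48 [(np.float64(-45.9), np.float64(45.9))]
-42 [(np.float64(-46.0), np.float64(45.9))]
-36 [(np.float64(-46.0), np.float64(44.7))]
-30 [(np.float64(-46.0), np.float64(38.7))]
-24 [(np.float64(-45.9), np.float64(34.4))]
-18 [(np.float64(-36.6), np.float64(29.0))]
-12 [(np.float64(-13.1), np.float64(-7.1)), (np.float64(-4.7), np.float64(28.3))]
-6 [(np.float64(11.7), np.float64(17.5)), (np.float64(20.5), np.float64(28.4))]
```

```bash
python3 -c "
from rig import arm,monitor
print(monitor.observe()['ft_force']);print(arm.job_done())"
```

```text
[ 0.40326313 -0.77657419 -0.11460299]
the job is handed in; nothing more can be done
None
```

The job is done and handed in at about 25.5 s of the 72 s allowed. I drew the middle fork out of its stand, tipped it over with its tips on the bench and let go. I then took it again across the handle, pushed the clip onto the pin until it snapped in, and laid the fork flat and released it.

**Last checks:**
- **Clip:** the push force reached about 14 N, then fell, and the fork jumped about 5 mm forward and stopped. A confirming press reached about 8 N with no movement. The picture after the fork was drawn back shows the clip round the pin. The force readings come after each move, so I did not measure the instant of the snap.
- **Fork:** its outline measures 49 × 206 mm on the bench (true size 48 × 200 mm), so it lies flat. The gripper is 15 cm up and well clear, with the force reading near zero.
- **Tin and mallet:** both are within about 1 pixel of where they started.

**Checks that disagreed or failed:**
- My first mask fit put the pin about 2 mm short along the bracket. I corrected this from a later picture.
- The bowl's before-and-after comparison gave no usable result, probably because of the arm or its shadow in the side view. Earlier pictures show the bowl in place, and the arm never went near it.
- The final clip outline from the top view was unreadable, so I relied on the picture taken just after the fork was withdrawn.
- The last picture could not be viewed because the limit of 12 had been reached.

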